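# Bring the cart wheel's valve to the top

### The job

Get the cart wheel on the bench stand ready for the pump: push its spokes gently round with the fingertips until the valve stem is straight up, at the very top of the wheel directly above the axle, and leave it at rest there. Push on the spokes only, not on the tyre or the valve stem, and do not lift or shift the stand, the things lying on it or anything else on the bench.

Things in the scene. Friction and masses are not known exactly. Their poses are not given: they have to be found in the camera images.
- wheel (a joint): Wheel angle on its level axle, rad. 0 (or 6.283) = valve at the very top, straight above the axle. Grows clockwise seen from the robot's side (top of the wheel going to the stand's -y). Starts with the valve in the lower half. No stops either way; the bearing is stiff (0.15 N m, so 2 to 3 N on a spoke): the wheel stays where it is left and hardly coasts.
- spokes: Five straight aluminium spokes, one piece with the wheel. Origin: wheel centre, on the axle. Frame turns with the wheel: x along the axle, away from the robot's side; z from axle towards the valve. Spokes at 36, 108, 180, 252, 324 deg about x from +z. Bars 14 mm wide, 7 thick, dished to the robot: middle line from radius 18 mm, x = -42 mm, to radius 107 mm, x = -12 mm.
- hub_nut (a point): Front end of the axle nut, on the axle, 48 mm from the wheel's mid-plane towards the robot. The nut has 11 mm radius; behind it the hub has 22 mm radius, x = -40 to +20 mm.
- rim_top (a point): Point of the aluminium rim's inner face, 105 mm from the axle, where the valve sits. The rim is x = -16 to +16 mm wide. The windows between spokes, hub and rim are open right through. Axes as spokes.
- tyre: Black rubber tyre on the wheel, 300 mm outside diameter, 38 mm wide round section (x = -19 to +19 mm), inner radius 112 mm. Origin and axes as spokes.
- valve: The valve stem: black rubber stub 11 mm thick with an 8 mm brass end, on the inside of the rim midway between two spokes, reaching inwards towards the axle from 106 to 76 mm radius, at x = +5 mm. Origin and axes as spokes (origin on the axle, not at the stem).
- valve_tip (a point): The brass end of the valve stem, 76 mm from the axle. Axes as spokes.
- stand: Loose 7 kg steel stand carrying the wheel. Origin: centre of the underside of its base plate, 200 x 300 x 12 mm (x, y). Its x runs level along the axle, from the robot's side through the wheel; wheel centre straight above the origin, 185 mm up. Two slanting 16 mm bars behind the wheel, at x = 64 mm, run from y = -125 and +125 mm up to the axle; in front lie only bearing and socket.
- bearing: Bystander: steel ring, 40 mm outside, 18 mm bore, 14 mm high, lying on the stand's base plate in front of the wheel. Origin: centre of underside.
- socket: Bystander: steel cylinder, 24 mm diameter, 32 mm high, upright on the stand's base plate in front of the wheel. Origin: centre of underside.
- wrench: Bystander: steel wrench lying on the bench. Lies along its x.
- screwdriver: Bystander: screwdriver with black handle lying on the bench. Lies along its x.
- hammer: Bystander: hammer with wooden handle lying on the bench. Lies along its x.
- can: Bystander: grey can, 66 mm diameter, 100 mm high, upright. Origin: centre of underside.
- jar: Bystander: jar, 72 mm diameter, 85 mm high, upright. Origin: centre of underside.
- carton: Bystander: cardboard carton 100 x 130 x 70 mm. Origin: centre of underside.

How it is judged:
On the way:
1. a fingertip pushes on a spoke (contact force between the fingers and spokes above 0.5 N), for 0.05 s.
At the end, for the whole second after the job is handed in: The valve is straight above the axle within 0.12 rad (7 degrees), the wheel is at rest, and the stand and all bystanders are within 30 mm of where they began (angle between spokes's own z axis and vertical below 0.12 rad and angular speed of spokes below 0.1 rad/s and distance of each of stand, bearing, socket, wrench, screwdriver, hammer, can, jar, carton from where it was at the start of the episode below 0.03 m and angle between stand's own z axis and vertical below 0.05 rad); the robot touches nothing.
It fails at once if the valve stem is pushed (over 2 N) (contact force between the fingers and valve above 2 N).
It fails at once if the tyre is pushed (over 5 N) (contact force between any of the fingers, the arm and tyre above 5 N).
It fails at once if a spoke is forced (over 30 N) (contact force between the fingers and spokes above 30 N).
It fails at once if the stand is shifted by over 30 mm, lifted or tipped (distance of stand from where it was at the start of the episode above 0.03 m or height (world z) of stand above 0.012 m or angle between stand's own z axis and vertical above 0.1 rad).
It fails at once if something else on the bench or stand is displaced by over 30 mm (distance of any of bearing, socket, wrench, screwdriver, hammer, can, jar, carton from where it was at the start of the episode above 0.03 m).
It also fails if it takes over 64 s, if anything falls off the work surface, if the arm or the gripper's body presses on something with over 40 N, if the wrist force passes 120 N, or if a joint passes its speed limit or range.

### The arm

A 7-joint arm with a two-finger parallel gripper is mounted at the origin on the work surface. World frame = base frame: x ahead of the robot, y to its left, z up, the work surface at z = 0. Lengths are in m, angles in rad, forces in N, time in s.
With the tool pointing down it reaches from about 0.35 to 0.9 m from the base axis. Payload 8.1 kg.
Tool frame: the origin (TCP) lies at the centre of the arm's flange, where the gripper is bolted on; the fingertips stand 178 mm ahead of it and the grasp point (between the pads) lies 159 mm ahead of it; z points along the fingers, y is the line along which they close (so a half turn about z gives the same grasp; the last joint's range is limited). The gripper opens to 92 mm and grips with 3 to 60 N. Pads are 19 mm wide; open, the fingers measure 130 mm over their backs; the gripper's body (75 mm by 190 mm) begins 47 mm behind the grasp point.
Start: joints at [1.05, 0.434, 0.025, 1.573, -0.012, 1.134, -0.075], TCP at [0.254, -0.571, 0.405] pointing down, gripper open.
Joint ranges: [-2.62, 2.62], [-0.44, 2.09], [-1.27, 1.32], [0.08, 2.57], [-1.32, 4.46], [0.12, 2], [-2.74, 2.74]. Speed limits (rad/s): [2.22, 2.22, 3.01, 3.01, 3.14, 3.14, 3.14].

### API

Orientations are given as a rotation vector (axis times angle).
In Python, from cell import arm gives the robot as it stands. The module is installed in compiled form; this text tells all that it offers.
- The arm moves only by the shell command python3 -m inch 'ROWS' [FORCE]. ROWS is text: rows parted by semicolons, each of 5 numbers parted by spaces: the shift along the tool's x, y, z in m, then the turn about the tool's z in rad, then the finger opening in m, from 0 to 0.0918. In form: x y z roll fingers; .... A call has 1 to 5 rows; each row is the pose to reach, as a shift and turn from the pose commanded when the call began, along the tool's axes at that moment; what a row does not reach only later rows make up. A row lasts 1/10 s, in which the tool goes at most 50 mm and 8.59 degrees, less where a joint would pass 70% of its speed; a pose out of reach is approached as far as the arm can. A call with a gripper value outside its range is refused whole. The fingers move at their own pace and stop on an object; FORCE is the grip in N (left out, the last holds). Time passes only in rows, so rows that repeat a pose let the fingers close. It gives the time, the measured TCP pose, the force, the opening and the grip force at its end, in the units of the state.
- arm.observe(): the state, without advancing time (a new reading comes with each control period).
- arm.get_image(name): name is "scene" or "side" or "wrist"; returns the picture (480x640x3 uint8, red, green, blue); there is no depth.
- arm.get_calibration(name): a dict with "intrinsics" (3x3 intrinsics, pixels), "pose" (4x4, takes a point from camera to world coordinates). Camera axes: x right, y up, looking along -z (the intrinsics and any distortion apply to the point x, -y, -z); pixel columns grow to the right and rows downward; lengths in m; the calibration is good to about 2 mm. A picture is of the moment at which its call begins: read the wrist's pose just before it. get_calibration takes no time and is no camera call; for the wrist camera it gives the pose at the moment of the call.
- arm.sign_off(): hands the job in; it is judged then, once.
Trained networks look in the newest picture that a camera, given by its name, has taken for a name from the list of things; names that differ only in an ending like _2 or _b are one class to them, and where a whole thing is asked for, a point or a joint stands for the part that bears it (a point fixed in the world has none). Each returns a list of dicts, best first, with "conf" (0 to 1); they miss things now and then, are a little off and sometimes report something else, mostly with a low value. They report only what shows in the picture. A call takes as long as a camera call.
- arm.look_for(camera, query): "point" ([row, column] in pixels, amid what is visible of it).
- arm.silhouettes(camera, query): "region" (480x640 bool, what is visible of it) and "point" ([row, column] in pixels, amid what is visible of it).
- arm.place_of(camera, query): "point" ([row, column] in pixels: a listed point, or the origin of a listed thing).
The state is a dict: "clock": time; "joints": joint angles; "dq": joint speeds; "joint_efforts": joint torques, N m; "position": TCP position; "ee_rot": TCP orientation; "force": force on the tool from outside, world axes, zero at the start; "ft_torque": the same for the moment, N m; "width": opening from 0.0 (shut) to 1.0 (fully open); "gripper_force": force on a finger pad.
Only numpy, scipy, OpenCV 4.12 (cv2) and the standard library are available. Lean on these libraries where they do the work, as an engineer would, in place of code of your own. Each camera call takes 0.05 s, during which the arm holds its last target. There are 200 camera calls.

## Working session

There is one attempt and no reset: what is moved stays moved. The work goes in short steps, Python scripts to look and compute and a shell command to move; the robot and the scene stay as the last step left them, time stands still between calls to the robot, and variables do not carry over. Pictures are saved under pics/ and viewed, at most 10 in all, crops included, and the job is handed in when it is done.

```bash
mkdir -p pics; cat > h.py <<'E'
import numpy as np, cv2
from cell import arm
from scipy.spatial.transform import Rotation as R
def ray(cam,rc):
    c=arm.get_calibration(cam);K=np.array(c['intrinsics']);T=np.array(c['pose'])
    p=np.linalg.solve(K,[rc[1],rc[0],1]);d=T[:3,:3]@[p[0],-p[1],-p[2]]
    return T[:3,3],d/np.linalg.norm(d)
def proj(cam,X):
    c=arm.get_calibration(cam);K=np.array(c['intrinsics']);T=np.array(c['pose'])
    p=T[:3,:3].T@(np.array(X)-T[:3,3]);p=K@[p[0],-p[1],-p[2]];return p[1]/p[2],p[0]/p[2]
def tri(rays):
    A=sum(np.eye(3)-np.outer(d,d) for o,d in rays);b=sum((np.eye(3)-np.outer(d,d))@o for o,d in rays)
    return np.linalg.solve(A,b)
def save(cam,n):
    im=np.array(arm.get_image(cam));cv2.imwrite('pics/'+n,im[:,:,::-1]);return im
E
python3 - <<'E'
from h import *
a=save('scene','s1.png');b=save('side','d1.png')
cv2.imwrite('pics/both.png',cv2.resize(np.hstack([a,b])[:,:,::-1],(800,300),interpolation=cv2.INTER_AREA))
for c in('scene','side'):
    print(c,np.round(arm.get_calibration(c)['pose'],2).tolist())
    for q in('spokes','hub_nut','valve_tip','rim_top','stand','bearing','socket','tyre'):
        print(q,[(np.round(x['point']).tolist(),round(x['conf'],2)) for x in arm.place_of(c,q)[:2]])
print(arm.observe())
E
```

```text
scene [[-0.04, -0.53, 0.84, 1.74], [1.0, -0.02, 0.03, 0.06], [0.0, 0.85, 0.53, 0.96], [0.0, 0.0, 0.0, 1.0]]
spokes [([283.0, 346.0], 0.81)]
hub_nut [([273.0, 345.0], 0.96), ([281.0, 349.0], 0.46)]
valve_tip [([296.0, 374.0], 0.48), ([333.0, 505.0], 0.16)]
rim_top [([304.0, 384.0], 0.74)]
stand [([345.0, 350.0], 0.58)]
bearing [([320.0, 388.0], 0.52)]
socket []
tyre []
side [[-0.79, 0.36, -0.49, -0.23], [-0.61, -0.48, 0.63, 0.99], [-0.01, 0.8, 0.6, 1.13], [0.0, 0.0, 0.0, 1.0]]
spokes [([233.0, 260.0], 0.63), ([276.0, 247.0], 0.21)]
hub_nut [([240.0, 276.0], 0.85)]
valve_tip [([263.0, 252.0], 0.57)]
rim_top [([274.0, 246.0], 0.79)]
stand [([290.0, 266.0], 0.55)]
bearing [([316.0, 269.0], 0.66)]
socket [([274.0, 307.0], 0.39)]
tyre []
{'clock': 0.9, 'joints': array([ 1.05042193,  0.43446153,  0.02502404,  1.57317955, -0.01161171,
        1.1340207 , -0.07507701]), 'dq': array([ 0.00040958, -0.00049067, -0.00028947,  0.00012973,  0.00049887,
       -0.00036133, -0.00068513]), 'joint_efforts': array([ 4.88819012e-06, -6.67647600e+01,  9.83788334e-01, -3.14813483e+01,
       -6.06065453e-02,  3.27337522e-02,  1.01780827e-04]), 'position': array([ 0.25354933, -0.57126568,  0.40477396]), 'ee_rot': array([3.07325591e+00, 6.51324837e-01, 1.80084559e-05]), 'force': array([-0.23690743, -0.99308469,  0.14343903]), 'ft_torque': array([ 0.07143907, -0.00580629,  0.00015603]), 'gripper_force': 0.0, 'width': 0.9973020092297655}
```

View pics/s1.png

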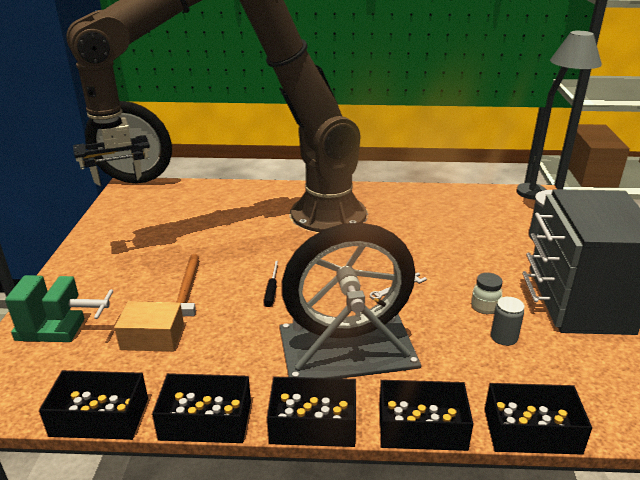

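View pics/d1.png

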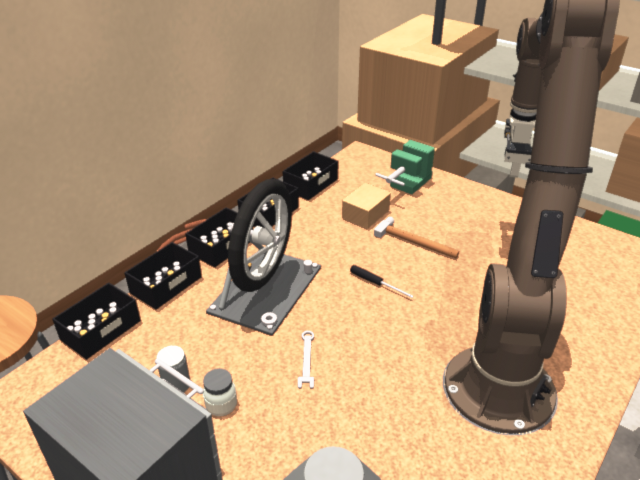

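Scene: the wheel is at about (280,350), seen from behind; the valve is lower right (296,374), on the +y side. The bearing is on the +y side of the plate and the socket on the −y side (side view 316,269 and 267,308).

```bash
python3 - <<'E'
from h import *
a=save('scene','s2.png');b=save('side','d2.png')
P={'spokes':([283,346],[233,260]),'nut':([273,345],[240,276]),'tip':([296,374],[263,252]),'rim':([304,384],[274,246]),'stand':([345,350],[290,266]),'bearing':([320,388],[318,269])}
for k,(s,d) in P.items():
    r=[ray('scene',s),ray('side',d)];X=tri(r);print(k,X.round(3),np.round(proj('scene',X),0)-s)
for k,s in [('bearing',(319,269)),('socket',(272,308))]:
    o,d=ray('side',s);print(k,(o+d*(0.012-o[2])/d[2]).round(3))
# base plate corners from scene (z=.012)
for s in [(322,283),(375,291),(361,419),(318,404)]:
    o,d=ray('scene',s);print((o+d*(0.012-o[2])/d[2]).round(3))
cv2.imwrite('pics/c1.png',cv2.resize(np.hstack([a[215:385,270:430],b[170:335,200:330][:170].repeat(1,0) if 0 else cv2.copyMakeBorder(b[170:335,200:330],0,5,0,0,cv2.BORDER_CONSTANT)])[:,:,::-1],None,fx=2.7,fy=2.7,interpolation=cv2.INTER_CUBIC))
E
```

```text
spokes [0.66  0.063 0.188] [1. 1.]
nut [0.612 0.059 0.183] [0. 0.]
tip [0.638 0.126 0.139] [0. 0.]
rim [0.639 0.15  0.118] [0. 0.]
stand [0.648 0.074 0.002] [0. 0.]
bearing [0.562 0.164 0.014] [-1. -1.]
bearing [0.56  0.161 0.012]
socket [ 0.595 -0.048  0.012]
[ 0.581 -0.091  0.012]
[ 0.764 -0.055  0.012]
[0.708 0.23  0.012]
[0.553 0.207 0.012]
```

View pics/c1.png

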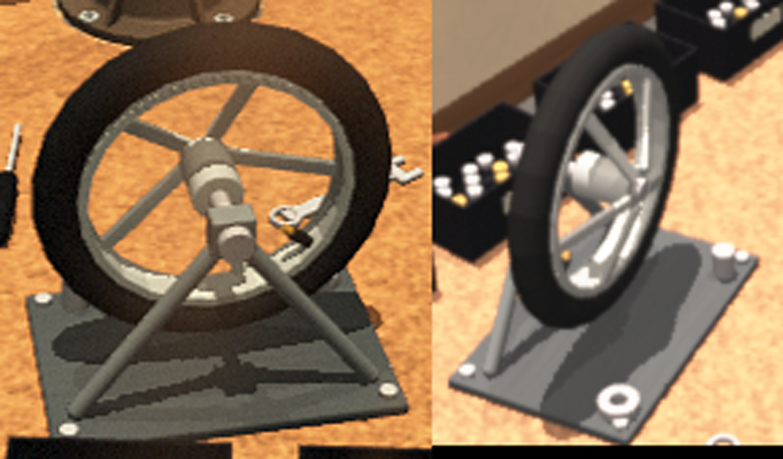

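Scene and side crops agree: the valve is at lower +y, about 128° from the top, so the wheel needs about +128° (top towards −y). A strictly vertical tool would put the gripper's body against the tyre. I'll check what the arm does near its reach limit, whether it tilts, while far from the wheel.

```bash
python3 -m inch '0 0 -0.05 0 0; 0 0 -0.1 0 0; 0 0 -0.15 0 0; 0 0 -0.2 0 0; 0 0 -0.25 0 0'; python3 -c "
from h import *
o=arm.observe();print(o['clock'],o['joints'].round(3),o['position'],R.from_rotvec(o['ee_rot']).as_matrix().round(3).tolist())"
```

```text
clock: 1.5
position: [0.2532, -0.5707, 0.6572]
ee_rot: [3.073, 0.651, 0.0]
force: [0.9, -2.2, 0.7]
width: 0.612
gripper_force: 0.0
1.5 [ 1.034  0.361  0.055  1.08  -0.02   1.7   -0.07 ] [ 0.25323278 -0.57066406  0.65718226] [[0.914, 0.406, 0.0], [0.406, -0.914, -0.001], [0.0, 0.001, -1.0]]
```

```bash
python3 -m inch '0 0 -0.05 0 0; 0 0 -0.1 0 0; 0 0 -0.15 0 0; 0 0 -0.2 0 0; 0 0 -0.2 0 0'; cat > st.py <<'E'
from h import *
o=arm.observe();print(o['clock'],o['joints'].round(3),o['position'].round(4),'F',o['force'].round(1));print(R.from_rotvec(o['ee_rot']).as_matrix().round(3).tolist())
E
python3 st.py;  python3 -m inch '0 0 0 0 0'; python3 st.py
```

```text
clock: 2.0
position: [0.2356, -0.5286, 0.8285]
ee_rot: [2.967, 0.617, 0.062]
force: [1.8, -1.1, -1.7]
width: 0.179
gripper_force: 0.0
2.0 [ 0.752  0.361  0.646  0.717 -0.28   2.002  0.06 ] [ 0.2356 -0.5286  0.8285] F [ 1.8 -1.1 -1.7]
[[0.917, 0.395, 0.062], [0.399, -0.911, -0.1], [0.017, 0.117, -0.993]]
clock: 2.1
position: [0.2307, -0.5253, 0.8361]
ee_rot: [2.954, 0.605, 0.063]
force: [-0.9, -0.4, 1.4]
width: 0.093
gripper_force: 0.0
2.1 [ 0.748  0.353  0.658  0.71  -0.28   2.003  0.059] [ 0.2307 -0.5253  0.8361] F [-0.9 -0.4  1.4]
[[0.919, 0.389, 0.066], [0.394, -0.912, -0.115], [0.015, 0.131, -0.991]]
```

```bash
python3 -m inch '0 0 -0.05 0 0; 0 0 -0.1 0 0; 0 0 -0.1 0 0';python3 st.py;  python3 -m inch '0 0 0.05 0 0; 0 0 0.1 0 0;0 0 0.15 0 0;0 0 0.15 0 0'; python3 st.py
```

```text
clock: 2.4
position: [0.2172, -0.4923, 0.865]
ee_rot: [2.911, 0.605, 0.082]
force: [-0.7, -0.2, 0.0]
width: 0.003
gripper_force: 0.0
2.4 [ 0.859  0.272  0.362  0.706 -0.134  2.002 -0.027] [ 0.2172 -0.4923  0.865 ] F [-0.7 -0.2  0. ]
[[0.916, 0.391, 0.087], [0.4, -0.904, -0.151], [0.02, 0.174, -0.985]]
clock: 2.8
position: [0.2312, -0.5157, 0.705]
ee_rot: [2.934, 0.608, 0.072]
force: [0.3, 0.5, -0.3]
width: 0.004
gripper_force: 0.0
2.8 [ 0.805  0.197  0.336  1.207 -0.077  1.596 -0.04 ] [ 0.2312 -0.5157  0.705 ] F [ 0.3  0.5 -0.3]
[[0.917, 0.392, 0.076], [0.399, -0.908, -0.131], [0.017, 0.15, -0.988]]
```

The tilt persists in the commanded pose, so I can lean the fingers forward. I'll move to the wheel's azimuth, high up, and tilt there.

```bash
for i in 1; do python3 -m inch '0.034 -0.038 -0.005 0 0; 0.068 -0.076 -0.01 0 0; 0.101 -0.113 -0.015 0 0; 0.135 -0.151 -0.02 0 0; 0.169 -0.188 -0.025 0 0' | head -2; done; python3 -m inch '0.034 -0.038 -0.005 0 0; 0.068 -0.076 -0.01 0 0; 0.101 -0.113 -0.015 0 0; 0.135 -0.151 -0.02 0 0; 0.169 -0.188 -0.025 0 0' |head -2;  python3 -m inch '0.034 -0.038 -0.005 0.12 0; 0.068 -0.076 -0.01 0.25 0; 0.068 -0.076 -0.01 0.25 0' ; python3 st.py
```

```text
clock: 3.3
position: [0.3089, -0.2771, 0.7152]
clock: 3.8
position: [0.3872, -0.0396, 0.7111]
clock: 4.1
position: [0.4198, 0.0594, 0.7086]
ee_rot: [2.979, 0.235, 0.116]
force: [0.0, -0.1, -0.6]
width: 0.003
gripper_force: 0.0
4.1 [ 0.134  0.006 -0.471  1.404  0.17   1.694 -1.727] [0.4198 0.0594 0.7086] F [ 0.  -0.1 -0.6]
[[0.985, 0.15, 0.089], [0.161, -0.976, -0.144], [0.065, 0.156, -0.986]]
```

```bash
python3 -m inch '0 0.01 -0.05 0 0; 0 0.02 -0.1 0 0; 0 0.03 -0.15 0 0; 0 0.04 -0.2 0 0; 0 0.05 -0.25 0 0'|head -2; python3 st.py; python3 -m inch '0 0.01 -0.05 0 0; 0 0.02 -0.1 0 0; 0 0.03 -0.15 0 0; 0 0.04 -0.2 0 0; 0 0.05 -0.25 0 0'|head -2; python3 st.py
```

```text
clock: 4.6
position: [0.4119, 0.0479, 0.8321]
4.6 [-0.359  0.023  0.034  1.083  0.19   1.979 -1.658] [0.4119 0.0479 0.8321] F [0.2 0.5 0.3]
[[0.984, 0.148, 0.102], [0.163, -0.975, -0.15], [0.077, 0.164, -0.983]]
clock: 5.1
position: [0.3896, 0.0224, 0.8673]
5.1 [-1.680e-01 -1.000e-03 -1.150e-01  1.016e+00  1.960e-01  2.003e+00
 -1.592e+00] [0.3896 0.0224 0.8673] F [ 0.8 -0.1  0.1]
[[0.975, 0.154, 0.159], [0.176, -0.975, -0.138], [0.134, 0.163, -0.978]]
```

```bash
for i in 1; do python3 -m inch '0.04 0.03 -0.25 0 0; 0.04 0.03 -0.25 0 0; 0.04 0.03 -0.25 0 0; 0.04 0.03 -0.25 0 0; 0.04 0.03 -0.25 0 0'|head -2; done; python3 st.py; python3 -m inch '0.15 0.03 -0.25 0 0; 0.15 0.03 -0.25 0 0; 0.15 0.03 -0.25 0 0; 0.15 0.03 -0.25 0 0; 0.15 0.03 -0.25 0 0'|head -2; python3 st.py
```

```text
clock: 5.6
position: [0.3626, 0.0044, 0.8924]
5.6 [ 0.545 -0.005 -0.763  0.953  0.191  2.003 -1.525] [0.3626 0.0044 0.8924] F [0.5 0.  1.8]
[[0.966, 0.149, 0.212], [0.179, -0.975, -0.133], [0.187, 0.166, -0.968]]
clock: 6.1
position: [0.3891, -0.0015, 0.9115]
6.1 [-0.243  0.     0.019  0.9    0.201  2.003 -1.519] [ 0.3891 -0.0015  0.9115] F [-0.4 -0.2 -0.4]
[[0.954, 0.147, 0.26], [0.185, -0.975, -0.126], [0.235, 0.169, -0.957]]
```

```bash
for i in 1 2; do python3 -m inch '0.25 0 -0.25 0 0; 0.25 0 -0.25 0 0; 0.25 0 -0.25 0 0; 0.25 0 -0.25 0 0; 0.25 0 -0.25 0 0'|head -2; python3 st.py; done;
```

```text
clock: 6.6
position: [0.4406, -0.0086, 0.9178]
6.6 [-0.945  0.106  1.011  0.815  0.012  2.003 -1.343] [ 0.4406 -0.0086  0.9178] F [ 0.9 -2.1 -1.5]
[[0.955, 0.148, 0.258], [0.182, -0.977, -0.114], [0.235, 0.156, -0.959]]
clock: 7.1
position: [0.4149, 0.0903, 0.97]
7.1 [-0.928  0.09   0.646  0.664  0.122  2.003 -1.459] [0.4149 0.0903 0.97  ] F [ 3.5 -1.4 -1.4]
[[0.863, 0.287, 0.416], [0.335, -0.941, -0.046], [0.378, 0.179, -0.908]]
```

```bash
for i in 1 2; do python3 -m inch '0.1 0.04 -0.25 0 0; 0.1 0.04 -0.25 0 0; 0.1 0.04 -0.25 0 0; 0.1 0.04 -0.25 0 0; 0.1 0.04 -0.25 0 0'|head -2; python3 st.py; done;
```

```text
clock: 7.6
position: [0.375, 0.1324, 0.9976]
7.6 [-1.617  0.085  1.305  0.64   0.129  2.003 -1.491] [0.375  0.1324 0.9976] F [-0.1 -2.6  1.3]
[[0.828, 0.274, 0.489], [0.334, -0.942, -0.039], [0.449, 0.196, -0.872]]
clock: 8.1
position: [0.3634, 0.1299, 1.01]
8.1 [-1.735  0.046  1.316  0.621  0.209  2.003 -1.495] [0.3634 0.1299 1.01  ] F [-2.   1.9  0.5]
[[0.798, 0.304, 0.52], [0.366, -0.931, -0.017], [0.479, 0.204, -0.854]]
```

```bash
python3 -m inch '0.15 0 -0.2 0.09 0; 0.15 0 -0.2 0.18 0; 0.15 0 -0.2 0.18 0; 0.15 0 -0.2 0.18 0; 0.15 0 -0.2 0.18 0'|head -2; python3 st.py
```

```text
clock: 8.6
position: [0.3635, 0.1423, 1.026]
8.6 [-1.547  0.124  1.318  0.536  0.054  2.003 -1.629] [0.3635 0.1423 1.026 ] F [ 0.7 -0.3 -0.4]
[[0.818, 0.134, 0.559], [0.177, -0.984, -0.023], [0.547, 0.117, -0.829]]
```

```bash
python3 -m inch '-0.022 0.002 0.043 0 0; -0.044 0.004 0.085 0 0; -0.066 0.007 0.128 0 0; -0.088 0.009 0.17 0 0; -0.11 0.011 0.213 0 0'|head -2; python3 st.py;python3 -m inch '-0.022 0.002 0.043 0 0; -0.044 0.004 0.085 0 0; -0.066 0.007 0.128 0 0; -0.088 0.009 0.17 0 0; -0.11 0.011 0.213 0 0'|head -2; python3 st.py
```

```text
clock: 9.1
position: [0.387, 0.1132, 0.8519]
9.1 [-1.755 -0.362  0.639  1.309  0.767  1.763 -2.22 ] [0.387  0.1132 0.8519] F [2.1 0.3 1. ]
[[0.817, 0.138, 0.559], [0.18, -0.984, -0.019], [0.548, 0.116, -0.829]]
clock: 9.6
position: [0.4182, 0.0771, 0.6159]
9.6 [-1.481 -0.417  0.678  1.908  0.738  1.208 -2.34 ] [0.4182 0.0771 0.6159] F [ 0.1  0.8 -0.6]
[[0.82, 0.134, 0.556], [0.176, -0.984, -0.023], [0.544, 0.117, -0.831]]
```

```bash
python3 - <<'E'
from h import *
a=save('wrist','w1.png')
for q in('hub_nut','rim_top','valve_tip','spokes','bearing','socket'):
    print(q,[(np.round(x['point']).tolist(),round(x['conf'],2)) for x in arm.place_of('wrist',q)[:2]])
X={'c':(.659,.067,.185),'nut':(.612,.059,.185),'rim':(.645,.15,.118)}
for k,v in X.items(): print(k,np.round(proj('wrist',v)))
s=save('scene','s3.png');cv2.imwrite('pics/s3c.png',s[100:420,180:560,::-1])
E
```

```text
hub_nut [([259.0, 312.0], 0.72), ([236.0, 266.0], 0.36)]
rim_top [([244.0, 250.0], 0.97)]
valve_tip [([234.0, 267.0], 0.58)]
spokes [([226.0, 310.0], 0.68)]
bearing []
socket []
c [228. 312.]
nut [261. 313.]
rim [242. 254.]
```

View pics/w1.png

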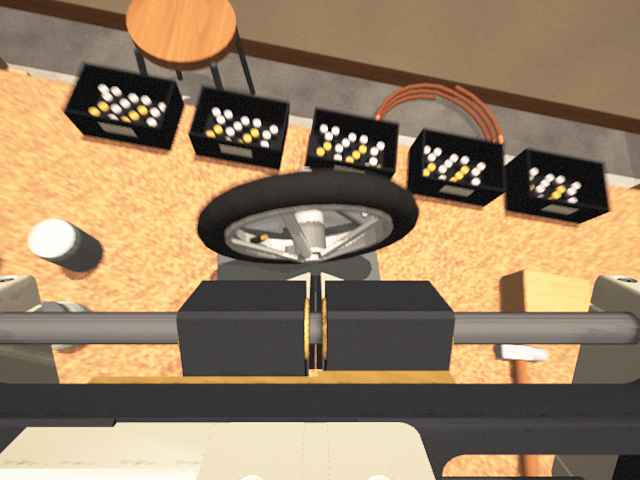

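View pics/s3c.png

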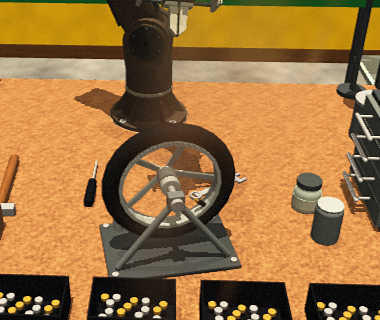

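Wrist view: the wheel is upright ahead, nut at (259,312) and rim/valve at (244,250), matching my estimate to 2–4 px. Now to plan the contact path.

```bash
cat > plan.py <<'E'
from h import *
import sys
C=np.array([.660,.067,.185]);yaw=np.radians(9)
n=np.array([np.cos(yaw),np.sin(yaw),0]);Y=np.array([-n[1],n[0],0]);Z=np.array([0,0,1.])
W=np.stack([n,Y,Z],1)
def go(x,y,z):
    "tool shift to bring fingertip centre to wheel-frame (x along axle,y,z_rel)"
    o=arm.observe();M=R.from_rotvec(o['ee_rot']).as_matrix();p=o['position']
    tip=p+.178*M[:,2]
    d=M.T@(C+W@np.array([x,y,z])-tip)
    print('tipnow',(W.T@(tip-C)).round(3),'shift',d.round(3),'F',(W.T@o['force']).round(1),'t',o['clock'],'q',o['joints'].round(2),'tilt',(M[:,2]).round(2))
if __name__=='__main__':
    go(*map(float,sys.argv[1:4]))
E
python3 - <<'E'
from plan import *
o=arm.observe();M=R.from_rotvec(o['ee_rot']).as_matrix()
T=np.array(arm.get_calibration('wrist')['pose']);print('cam in tool',(M.T@(T[:3,3]-o['position'])).round(3))
go(-.10,.040,.13)
E
```

```text
cam in tool [ 0.073 -0.     0.02 ]
tipnow [-0.138  0.031  0.289] shift [-0.055 -0.028  0.151] F [1.  0.6 0.9] t 10.0 q [-1.48 -0.42  0.67  1.9   0.74  1.21 -2.34] tilt [ 0.56 -0.02 -0.83]
```

```bash
python3 -m inch '-0.01 -0.01 0.04 0 0; -0.02 -0.02 0.08 0 0; -0.037 -0.03 0.115 0 0; -0.055 -0.04 0.15 0 0; -0.055 -0.04 0.15 0 0' |head -2; python3 plan.py -.10 .060 .060
```

```text
clock: 10.5
position: [0.4508, 0.1061, 0.4569]
tipnow [-0.104  0.051  0.124] shift [-0.031 -0.017  0.054] F [ 0.3 -0.   0.9] t 10.5 q [-1.59 -0.2   1.02  2.17  0.79  0.71 -2.45] tilt [ 0.56 -0.03 -0.83]
```

```bash
python3 -m inch '-0.015 -0.008 0.027 0 0; -0.031 -0.017 0.054 0 0; -0.031 -0.017 0.054 0 0' |head -2; python3 plan.py -.029 .060 .060
```

```text
clock: 10.8
position: [0.4542, 0.1178, 0.3947]
tipnow [-0.098  0.062  0.062] shift [ 0.056 -0.     0.04 ] F [-0.5 -0.8  0.6] t 10.8 q [-1.65  0.04  1.25  2.26  0.6   0.39 -2.3 ] tilt [ 0.56 -0.03 -0.83]
```

```bash
python3 -m inch '0.018 0 0.013 0 0; 0.037 0 0.027 0 0; 0.056 0 0.04 0 0; 0.056 0 0.04 0 0' |head -2; python3 plan.py -.029 .045 .060
python3 - <<'E'
from h import *
b=save('side','d3.png');w=save('wrist','w3.png')
cv2.imwrite('pics/c3.png',np.hstack([cv2.resize(b[150:350,180:380],(400,400)),cv2.resize(w[160:360,210:410],(400,400))])[:,:,::-1])
E
```

```text
clock: 11.2
position: [0.5236, 0.1257, 0.3958]
tipnow [-0.028  0.061  0.063] shift [-0.003  0.015  0.004] F [-24.4   1.6   6.3] t 11.2 q [-1.18  0.22  0.92  2.11  0.08  0.34 -1.79] tilt [ 0.56 -0.02 -0.83]
```

View pics/c3.png

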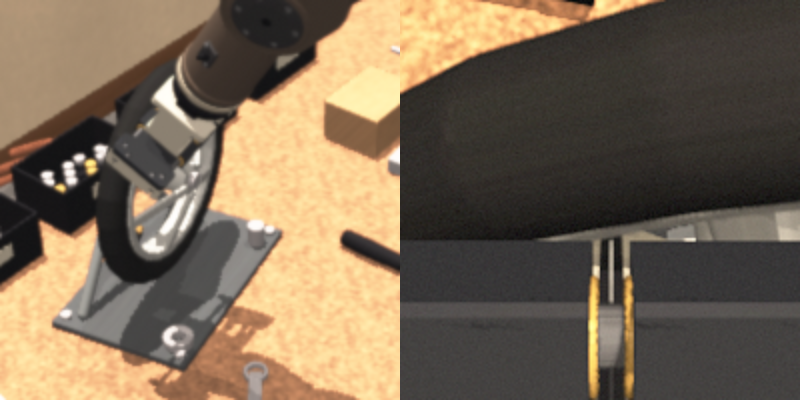

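Side view: the fingers are at the upper +y window with the body close to the tyre. The force reading is −24 N along the axle, so I'm backing off.

```bash
python3 plan.py -.040 .06 .062; python3 -m inch '-0.01 0 -0.007 0 0' |head -2; python3 plan.py -.04 .060 .062;  python3 -m inch '0 0 0 0 0' |head -2; python3 plan.py -.04 .060 .062
python3 - <<'E'
from h import *
for c in('scene','side'):
    for q in('hub_nut','rim_top','valve_tip','stand'):
        print(c,q,[(np.round(x['point']).tolist(),round(x['conf'],2)) for x in arm.place_of(c,q)[:1]])
E
```

```text
tipnow [-0.029  0.06   0.062] shift [-0.009 -0.    -0.006] F [-1.  -0.3 -1.4] t 11.3 q [-1.18  0.22  0.92  2.12  0.08  0.34 -1.8 ] tilt [ 0.55 -0.02 -0.83]
clock: 11.4
position: [0.5114, 0.1232, 0.3964]
tipnow [-0.04   0.06   0.064] shift [-0.001 -0.     0.002] F [ 0.6 -0.3 -0.1] t 11.4 q [-1.25  0.19  0.97  2.14  0.13  0.33 -1.84] tilt [ 0.56 -0.02 -0.83]
clock: 11.5
position: [0.5097, 0.123, 0.3954]
tipnow [-0.042  0.06   0.063] shift [0.002 0.    0.002] F [-0.1  0.4  0.6] t 11.5 q [-1.25  0.19  0.98  2.15  0.12  0.33 -1.84] tilt [ 0.56 -0.02 -0.83]
scene hub_nut [([273.0, 343.0], 0.63)]
scene rim_top [([305.0, 384.0], 0.66)]
scene valve_tip [([327.0, 301.0], 0.55)]
scene stand [([348.0, 347.0], 0.98)]
side hub_nut [([239.0, 280.0], 0.7)]
side rim_top [([276.0, 248.0], 0.65)]
side valve_tip [([265.0, 253.0], 0.45)]
side stand [([290.0, 265.0], 0.84)]
```

```bash
python3 -m inch '0.005 0 0.004 0 0; 0.01 0 0.008 0 0; 0.01 0.005 0.008 0 0; 0.009 0.01 0.01 0 0; 0.008 0.015 0.012 0 0' |head -2; python3 plan.py -.029 .008 .060
```

```text
clock: 12.4
position: [0.5253, 0.1087, 0.3889]
tipnow [-0.029  0.043  0.056] shift [0.    0.035 0.001] F [-0.2  3.8  1.9] t 12.4 q [-1.13  0.22  0.89  2.13  0.06  0.31 -1.75] tilt [ 0.56 -0.02 -0.83]
```

```bash
python3 -m inch '0 0.006 0 0 0; 0 0.013 0 0 0; 0 0.02 0 0 0; 0 0.028 0 0 0; 0 0.035 0.001 0 0' |head -2; python3 plan.py -.029 -.02 .050
python3 - <<'E'
from h import *
for c in('scene','side'):
    for q in('hub_nut','rim_top','valve_tip','stand'):
        print(c,q,[(np.round(x['point']).tolist(),round(x['conf'],2)) for x in arm.place_of(c,q)[:2]])
E
```

```text
clock: 12.9
position: [0.5305, 0.0735, 0.3923]
tipnow [-0.029  0.007  0.06 ] shift [-0.006  0.026  0.011] F [ 1.7  2.7 -0.5] t 12.9 q [-1.    0.2   0.83  2.13  0.02  0.31 -1.64] tilt [ 0.56 -0.02 -0.83]
scene hub_nut [([273.0, 343.0], 0.63)]
scene rim_top [([305.0, 384.0], 0.66), ([284.0, 351.0], 0.63)]
scene valve_tip [([327.0, 301.0], 0.55), ([296.0, 373.0], 0.43)]
scene stand [([348.0, 347.0], 0.98), ([286.0, 186.0], 0.46)]
side hub_nut [([239.0, 280.0], 0.7)]
side rim_top [([276.0, 248.0], 0.65)]
side valve_tip [([265.0, 253.0], 0.45)]
side stand [([290.0, 265.0], 0.84)]
```

```bash
python3 -m inch '-0.001 0.006 0.001 0 0; -0.002 0.012 0.003 0 0; -0.004 0.018 0.006 0 0; -0.006 0.024 0.01 0 0; -0.008 0.029 0.013 0 0' |head -2; python3 plan.py -.029 -.03 .040
cat > ang.py <<'E'
from plan import *
for c in('scene','side'):
    arm.get_image(c)
    for q,r in(('rim_top',.105),('valve_tip',.076)):
        for x in arm.place_of(c,q)[:2]:
            o,d=ray(c,x['point']);xp=.005 if r<.1 else 0
            # intersect with wheel plane
            t=((C+n*xp-o)@n)/(d@n);v=W.T@(o+d*t-C);print(c,q,round(x['conf'],2),'deg from top toward +y',np.degrees(np.arctan2(v[1],v[2])).round(1),'r',np.hypot(v[1],v[2]).round(3))
E
python3 ang.py
```

```text
clock: 13.8
position: [0.536, 0.0441, 0.3812]
tipnow [-0.028 -0.023  0.049] shift [-0.006  0.006  0.008] F [1.5 3.5 3.2] t 13.8 q [-0.84  0.2   0.72  2.14 -0.07  0.27 -1.51] tilt [ 0.56 -0.02 -0.83]
scene rim_top 0.73 deg from top toward +y 67.0 r 0.102
scene valve_tip 0.48 deg from top toward +y 57.2 r 0.075
scene valve_tip 0.43 deg from top toward +y 138.4 r 0.14
side rim_top 0.65 deg from top toward +y 72.8 r 0.102
```

```bash
python3 -m inch '-0.003 0.004 0.004 0 0; -0.006 0.008 0.009 0 0; -0.006 0.01 0.01 0 0; -0.005 0.004 0.009 0 0;-0.03 0.0 -0.01 0 0' |head -2; python3 plan.py -.085 -.03 .045; python3 ang.py
```

```text
clock: 14.6
position: [0.5072, 0.0391, 0.3733]
tipnow [-0.058 -0.024  0.041] shift [-0.021  0.008 -0.018] F [-0.4 -1.   0.9] t 14.6 q [-0.94  0.17  0.81  2.21 -0.    0.23 -1.57] tilt [ 0.56 -0.02 -0.83]
scene rim_top 0.95 deg from top toward +y 50.2 r 0.117
scene valve_tip 0.48 deg from top toward +y 37.1 r 0.082
scene valve_tip 0.36 deg from top toward +y -19.8 r 0.043
side rim_top 0.63 deg from top toward +y 55.3 r 0.083
```

```bash
python3 -m inch '-0.022 0.004 -0.02 0 0; -0.022 -0.03 -0.02 0 0; -0.022 -0.065 -0.025 0 0; -0.02 -0.085 -0.03 0 0; -0.02 -0.085 -0.03 0 0' |head -2; python3 plan.py -.029 .06 .060
python3 - <<'E'
from h import *
b=save('scene','s4.png');w=save('side','d4.png')
cv2.imwrite('pics/c4.png',np.hstack([cv2.resize(b[210:390,260:440],(400,400)),cv2.resize(w[160:340,180:360],(400,400))])[:,:,::-1])
E
```

```text
clock: 15.4
position: [0.4607, 0.1243, 0.3771]
tipnow [-0.09   0.069  0.045] shift [0.059 0.01  0.022] F [0.7 0.8 0.7] t 15.4 q [-1.53  0.14  1.2   2.27  0.33  0.28 -2.06] tilt [ 0.56 -0.02 -0.83]
```

View pics/c4.png

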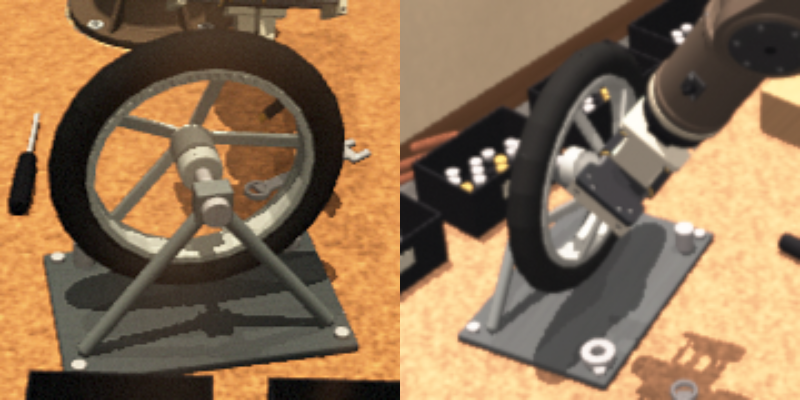

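Scene crop: the valve is at upper +y (275,107), about 55° from the top, with the next spoke nearly upright. Re-entering behind that spoke.

```bash
python3 -m inch '0.002 0.004 -0.006 0 0; 0.016 0.01 -0.005 0 0; 0.03 0.01 0.004 0 0; 0.045 0.01 0.013 0 0; 0.059 0.01 0.022 0 0' |head -2; python3 -m inch '0 0.005 0 0 0; 0 0.01 0 0 0; 0 0.016 0 0 0'|head -2; python3 plan.py -.029 .020 .060; python3 ang.py
```

```text
clock: 16.0
position: [0.5239, 0.1179, 0.3916]
clock: 16.3
position: [0.5244, 0.103, 0.3935]
tipnow [-0.031  0.037  0.061] shift [0.    0.017 0.004] F [0.7 2.2 0.7] t 16.3 q [-1.12  0.2   0.88  2.13  0.08  0.32 -1.76] tilt [ 0.56 -0.02 -0.83]
scene valve_tip 0.55 deg from top toward +y 38.2 r 0.084
side rim_top 0.94 deg from top toward +y 51.6 r 0.084
```

```bash
python3 -m inch '0 0.007 0.001 0 0; 0 0.014 0.001 0 0; 0 0.021 0.002 0 0; 0 0.028 0.002 0 0; -0.001 0.035 0.004 0 0' |head -2;  python3 plan.py -.029 -.01 .055; python3 ang.py
python3 - <<'E'
from h import *
b=save('scene','s5.png');w=save('side','d5.png')
cv2.imwrite('pics/c5.png',np.hstack([cv2.resize(b[210:390,260:440],(400,400)),cv2.resize(w[160:340,180:360],(400,400))])[:,:,::-1])
E
```

```text
clock: 17.1
position: [0.531, 0.0687, 0.394]
tipnow [-0.03   0.002  0.061] shift [-0.003  0.011  0.007] F [1.1 1.7 2.5] t 17.1 q [-0.98  0.19  0.81  2.13  0.02  0.31 -1.64] tilt [ 0.56 -0.02 -0.83]
scene rim_top 0.88 deg from top toward +y 21.5 r 0.11
scene rim_top 0.3 deg from top toward +y -15.1 r 0.036
scene valve_tip 0.62 deg from top toward +y -133.4 r 0.154
scene valve_tip 0.52 deg from top toward +y 15.7 r 0.085
side rim_top 0.85 deg from top toward +y 23.4 r 0.095
```

View pics/c5.png

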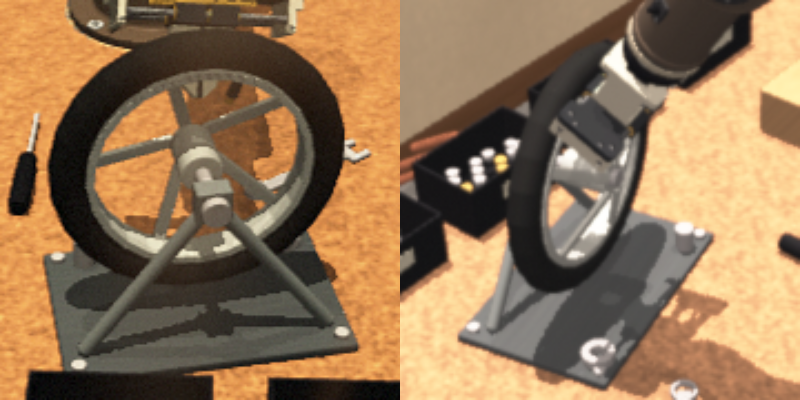

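Scene crop: the front-facing spokes are at about 15° and 90° off vertical and the valve is near 22° to +y, so a further ~20° is needed. Pushing on, then measuring the angle with the spoke silhouette.

```bash
python3 -m inch '-0.001 0.005 0.002 0 0; -0.003 0.01 0.005 0 0; -0.005 0.015 0.008 0 0; -0.005 0.015 0.008 0 0' |head -2;  python3 plan.py -.029 -.02 .05; 
cat > fit.py <<'E'
from plan import *
from scipy.ndimage import distance_transform_edt as edt
from scipy.optimize import minimize
D={}
for c in('scene','side'):
    arm.get_image(c);s=arm.silhouettes(c,'spokes')
    if s: D[c]=(np.minimum(edt(s[0]['region']),4),arm.get_calibration(c)); print(c,s[0]['conf'],s[0]['region'].sum())
rr=np.linspace(.03,.1,12)
def score(p,cams):
    th,dy,dz=p;t=0
    for c in cams:
        m,cal=D[c];K=np.array(cal['intrinsics']);T=np.array(cal['pose'])
        for k in range(5):
            a=np.radians(th+36+72*k)
            P=C+[0,dy/1e3,dz/1e3]+(W@np.stack([-.042+(rr-.018)/.089*.03,-rr*np.sin(a),rr*np.cos(a)])).T
            q=(P-T[:3,3])@T[:3,:3];q=(np.stack([q[:,0],-q[:,1],-q[:,2]],1))@K.T;q=q[:,:2]/q[:,2:]
            t+=m[np.clip(q[:,1].round().astype(int),0,479),np.clip(q[:,0].round().astype(int),0,639)].sum()
    return t
for cams in(['scene'],['side'],['scene','side']):
    if all(c in D for c in cams):
        b=sorted(((score((th,dy,dz),cams),th,dy,dz) for th in range(-40,41) for dy in range(-6,7,3) for dz in range(-6,7,3)),reverse=True)[:6];print(cams,[(round(float(x[0])),)+x[1:] for x in b])
E
python3 fit.py; python3 ang.py
```

```text
clock: 17.9
position: [0.533, 0.0525, 0.3857]
tipnow [-0.03  -0.014  0.053] shift [-0.001  0.005  0.004] F [-0.1  0.9 -0.2] t 17.9 q [-0.9   0.2   0.76  2.14 -0.02  0.28 -1.57] tilt [ 0.56 -0.02 -0.83]
scene 0.92 859
side 0.94 264
['scene'] [(137, -5, -3, 3), (133, -6, -3, 3), (132, -6, -3, 6), (131, -6, 0, 3), (129, -6, 0, 6), (129, -5, 0, 3)]
['side'] [(44, -24, 3, 0), (43, -9, -6, -6), (43, -20, 0, -3), (42, -19, 0, -3), (42, -21, 3, -3), (42, -7, -6, -6)]
['scene', 'side'] [(150, -6, 0, 3), (147, -6, -3, 3), (147, -5, 0, 3), (147, -5, -3, 3), (145, -7, 0, 3), (144, -7, -3, 3)]
scene rim_top 0.59 deg from top toward +y 8.1 r 0.105
scene valve_tip 0.42 deg from top toward +y 4.8 r 0.087
side rim_top 0.92 deg from top toward +y 2.7 r 0.087
```

```bash
python3 -m inch '-0.0005 0.003 0.001 0 0; -0.001 0.006 0.003 0 0; -0.001 0.006 0.003 0 0' |head -2;  python3 plan.py -.029 -.02 .05; python3 fit.py
```

```text
clock: 18.7
position: [0.5347, 0.047, 0.3835]
tipnow [-0.029 -0.02   0.051] shift [-0.     0.     0.001] F [ 0.7  0.4 -0.2] t 18.7 q [-0.86  0.2   0.73  2.14 -0.04  0.28 -1.54] tilt [ 0.56 -0.02 -0.83]
scene 0.67 886
side 0.69 427
['scene'] [(133, 0, -3, 3), (132, 0, 0, 6), (130, 1, -3, 3), (129, 0, 0, 3), (129, 1, 0, 3), (128, 0, -3, 6)]
['side'] [(83, -2, -6, -6), (78, -1, -6, -6), (78, -4, -6, -6), (77, -3, -6, -6), (75, -2, -6, -3), (75, -5, -6, -6)]
['scene', 'side'] [(170, 0, -3, 3), (168, 0, 0, 3), (167, 1, 0, 3), (165, 1, -3, 3), (163, -1, -3, 3), (162, -1, 0, 3)]
```

Within about 1°. I'll back off +y slightly, then retract straight out and re-check.

```bash
python3 -m inch '0 -0.005 0 0 0; -0.02 -0.006 -0.014 0 0; -0.05 -0.006 -0.035 0 0; -0.08 -0.006 -0.06 0 0; -0.09 -0.006 -0.1 0 0' |head -2; python3 -m inch '0 0 -0.05 0 0; 0 0 -0.1 0 0; 0 0 -0.1 0 0'|head -2; python3 plan.py -.12 0 .15; python3 fit.py; python3 ang.py
python3 - <<'E'
from h import *
b=save('scene','s6.png');w=save('side','d6.png')
cv2.imwrite('pics/c6.png',np.hstack([cv2.resize(b[210:390,260:440],(400,400)),cv2.resize(w[160:340,180:360],(400,400))])[:,:,::-1])
E
```

```text
clock: 19.4
position: [0.437, 0.0491, 0.3964]
clock: 19.7
position: [0.3836, 0.0502, 0.4866]
tipnow [-0.182  0.011  0.151] shift [0.052 0.011 0.034] F [ 0.4 -0.2  0.8] t 19.7 q [-1.26 -0.38  0.63  2.22  0.73  0.87 -2.38] tilt [ 0.53 -0.   -0.85]
scene 0.82 709
side 0.78 601
['scene'] [(110, 0, 0, 6), (109, 0, -3, 3), (108, 0, 0, 3), (108, 0, -3, 6), (108, 1, -3, 3), (105, -1, 0, 3)]
['side'] [(109, -2, -6, -6), (103, -1, -6, -6), (103, -4, -6, -3), (103, -4, -6, -6), (101, -2, -6, -3), (100, -3, -6, -6)]
['scene', 'side'] [(178, 0, -3, 3), (173, 1, -3, 3), (173, -1, -3, 3), (169, 0, 0, 3), (168, -2, -3, 3), (168, -1, 0, 3)]
scene rim_top 0.88 deg from top toward +y 2.6 r 0.111
scene rim_top 0.5 deg from top toward +y 105.9 r 0.337
scene valve_tip 0.37 deg from top toward +y -4.6 r 0.086
side rim_top 0.69 deg from top toward +y -4.2 r 0.093
```

View pics/c6.png

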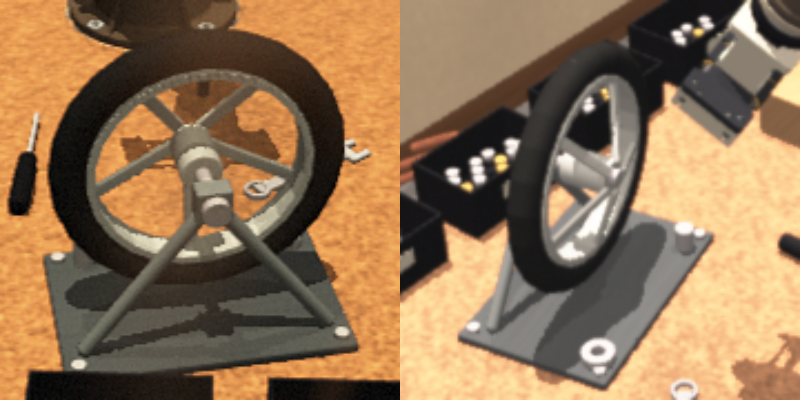

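The two upper spokes are symmetric about vertical in the scene crop, at (150,97) and (250,90). The valve is at the top, the arm is clear, and the stand and the bearing and socket look undisturbed. Handing in.

```bash
python3 -c "
from cell import arm
print(arm.sign_off())"
```

```text
the job is handed in; nothing more can be done
None
```

I pushed the wheel round by its spokes until the valve stood straight up, within about 2° by the spoke fit and at most 5° by any single camera detection (limit 7°), then backed the arm clear and handed the job in; the stand and the things on it looked unmoved in the last pictures, but no score came back.

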